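# Rock a sanding drum out of its fitted pocket and kit it for the drill press

### The arm

A 7-joint arm with a two-finger parallel gripper is mounted at the origin on a cart in front of the work surface, level with it; the furniture and walls round the work are solid. World frame = base frame: x ahead of the robot, y to its left, z up, the work surface at z = 0. Lengths are in m, angles in rad, forces in N, time in s.
With the tool pointing down it reaches from about 0.4 to 0.85 m from the base axis. Payload 10.4 kg.
Tool frame: the origin (TCP) lies midway between the tips of the shut fingers; the grasp point (between the pads) lies manip.grip_depth behind it (manip.grip_depth is the distance from the TCP to the grasp point, in m); z points along the fingers, x is the direction in which the jaws open and shut, and the axes are right-handed (so a half turn about z gives the same grasp; the last joint's range is limited). The gripper opens to 85 mm and grips with 20 to 120 N. Pads are 22 mm wide; open, the fingers measure 114 mm over their backs; the gripper's body (76 mm by 85 mm) begins 54 mm behind the grasp point. The pads swing forward as they close: fully open they stand 13 mm farther back than shut.
Start: joints at [-1.184, 0.332, -0.065, 1.46, 0.022, 1.35, -0.088], TCP at [0.249, 0.573, 0.231] pointing down, gripper open.
Joint ranges: [-2.6, 2.6], [-0.5, 2.12], [-1.47, 1.34], [0.16, 2.42], [-1.27, 4.41], [0.06, 2.06], [-2.6, 2.6]. Speed limits (rad/s): [2.22, 2.22, 2.79, 2.79, 3.14, 3.14, 3.14].

### API

Orientations are given as a unit quaternion [x, y, z, w].
In Python, from workcell import manip gives the robot as it stands. The module is installed in compiled form; this text tells all that it offers.
- The arm moves only by the tool send_rows, never from a script. Its argument "steps" is a list of rows, each a list of 2 entries, a list of its own where there are three numbers: the shift along the tool's x, y, z in m, then the turn about the tool's z in rad. In form: [[[x, y, z], spin], ...]. A call has exactly 8 rows; each row is the pose to reach, as a shift and turn from the pose commanded when the call began, along the tool's axes at that moment; what a row does not reach only later rows make up. A row lasts 1/8 s, in which the tool goes at most 62.5 mm and 10.7 degrees, less where a joint would pass 70% of its speed; a pose out of reach is approached as far as the arm can. A call with a gripper value outside its range is refused whole. "hand" is the opening, from 0 (shut) to 1 (fully open), set as the call begins (left out, the last holds). The fingers move at their own pace and stop on an object; "force" is the grip in N (left out, the last holds). Time passes only in rows, so rows that repeat a pose let the fingers close, or fill a call up. It gives the time, the measured TCP pose, the force and the opening at its end, in the units of the state.
- manip.get_obs(): the state, without advancing time (a new reading comes with each control period).
- manip.camera(name): name is "scene" or "top" or "wrist"; returns (picture, depth): 384x512x3 uint8, red, green, blue; 384x512 float32, m along the optical axis (not along the pixel's ray), 0 where there is no reading.
- manip.camera_info(name): a dict with "intrinsics" (3x3 intrinsics, pixels), "dist_coeffs" ([k1, k2, p1, p2, k3] as OpenCV has them; the pictures are not rectified), "pose" (4x4, takes a point from camera to world coordinates); the wrist camera has in their place "T_tool_cam" (4x4, takes a point from camera to tool coordinates, whose origin is the TCP and whose axes are the tool frame's). Camera axes: x right, y up, looking along -z (the intrinsics and any distortion apply to the point x, -y, -z); pixel columns grow to the right and rows downward; lengths in m; the calibration is good to about 2 mm. A picture is of the moment at which its call begins: read the wrist's pose just before it. camera_info takes no time and is no camera call.
- manip.hand_in(): hands the job in, once; it reports no verdict.
The state is a dict: "clock": time; "joint_pos": joint angles; "joint_velocities": joint speeds; "tau": joint torques, N m; "position": TCP position; "ee_rot": TCP orientation; "ft_force": force on the tool from outside, world axes, zero at the start; "torque": the same for the moment, N m; "grip_width": opening from 0.0 (shut) to 1.0 (fully open).
Only numpy, scipy, OpenCV 4.12 (cv2) and the standard library are available. Lean on these libraries where they do the work, as an engineer would, in place of code of your own. Each camera call takes 0.05 s, during which the arm holds its last target.

### The job

The blue sanding drum is wanted for the drill press. Gently press down its near end, the one with the steel flange over the finger scoop, until the drum rocks up in its pocket and stays up by itself; then take it by its raised end, lift it out of the holder and lay it flat on the floor of the large compartment of the yellow tray without dropping it. Leave the other two drums lying in their pockets and do not push the tray or the other things on the bench about.

Things in the scene. Friction and masses are not known exactly. Their poses are not given: they have to be found in the camera images.
- drum_holder: wooden holder with three drum pockets, fixed to the bench: 171 mm long (x -75 to +96), 173 mm wide, 58.5 mm high. Origin: on its underside, under the rocking edge, in the middle of the width; x points along the pockets to their far end, y left, z up. Pockets at y = -58, 0 and +58 mm, open on top, 33 mm wide, walls up to z = 58.5. A drum lies in each, its top 3 mm above the holder's top
- holder_edge (a point): point 58.5 mm up (top of the holder), above the middle pocket's rocking edge; axes as the holder's. From x = 0 to 88 mm each pocket has a flat floor 33.5 mm above the bench that ends at x = 0 in the rocking edge. From x = -67 to 0 the floor is only 6 mm above the bench (a well); from x = -67 to -24 the well is 45 mm wide (finger scoop)
- blue_drum_mid (a point): centre of the blue-sleeved sanding drum, which may lie in any pocket; 28 mm in diameter and 112 mm long, 0.16 kg. x runs along its axis from flange to shank (y, z roll with it). Lying, this point is 47.5 mm high and 2 mm beyond the rocking edge. The centre of mass is about 4 mm beyond the edge: rocked past about 15 deg the drum tips on by itself, rests at 30 deg, shank end up, and stays
- blue_drum_flange (a point): on the blue drum's axis at x = -56 mm from its centre: its end face, a steel flange 26 mm in diameter and 5 mm thick, over the finger scoop at the near end. A press of under 1 N on the drum's top 18 mm from this face rocks it; about 12 mm down is past the tipping point, about 22 mm is the stop
- blue_drum_shoulder (a point): on the blue drum's axis at x = +56 mm from its centre: the far end of the 28 mm cylinder, where a 10 mm steel shank begins that runs 26 mm farther. With the drum rocked up this point is about 73 mm high and the last 20 mm of the cylinder stand free above the holder's top, to be gripped across
- brown_drum_mid (a point): centre of the sanding drum with a brown sleeve, otherwise the same as the blue one
- grey_drum_mid (a point): centre of the sanding drum with a grey sleeve, otherwise the same as the blue one
- kit_tray: loose yellow plastic tray, 179 mm (x) by 258 mm (y), walls 40 mm high and 3 mm thick, floor 3 mm. Origin: centre of its underside, z up. A 31 mm high divider at y = -30 mm parts a large compartment (x -82 to 82, y -29 to 122 mm) from a small one, in which a chuck key lies
- tray_large (a point): centre of the floor of the yellow tray's large compartment, 3 mm above the bench; axes as the tray's (x along the divider). The floor measures 164 mm (x) by 151 mm (y); the drum with its shank is 138 mm long over all, and the middle of that length lies 13 mm from the drum's centre point towards the shank, so lay it with that middle near this point and along x, or its end rides up a wall
- drill_key: steel T-handled chuck key, 70 x 72 x 17 mm, lying in the tray's small compartment; leave it. Origin: centre of its underside
- sanding_cork: sanding block, 62 x 102 x 30 mm, lying behind; leave it. Origin: centre of its underside
- saw_cup: red hole saw, 54 mm in diameter, 70 mm high, standing behind; leave it. Origin: centre of its underside
- rule_tape: orange and black tape measure, 38 x 85 x 65 mm, standing behind; leave it. Origin: centre of its underside
Mind the look-alikes: they are no part of the job. Leave any pink look-alike of the part that bears brown_drum_mid alone.

How it is judged:
On the way, in this order (a step that is already met when the one before it is completed fails the run):
1. the blue drum has been rocked up in its pocket (shank end raised by more than 20 deg) and stays so with the fingers off it (angle between blue_drum_mid's own x axis and vertical below 1.22 rad and distance of blue_drum_mid from where it was at the start of the episode below 0.03 m and contact force between the fingers and blue_drum below 0.05 N), for 0.2 s.
2. the blue drum is held in the gripper, lifted out of the holder (height (world z) of blue_drum_mid above 0.09 m and contact force between the fingers and blue_drum above 0.5 N), for 0.1 s.
At the end, for the whole second after the job is handed in: the blue drum lies at rest and level (within 8 deg) on the floor of the yellow tray's large compartment, released; the brown and grey drums lie level in their pockets, within 20 mm of where they were (x of blue_drum_mid in the frame of kit_tray between -0.082 and 0.082 m and y of blue_drum_mid in the frame of kit_tray between -0.029 and 0.122 m and z of blue_drum_mid in the frame of kit_tray below 0.024 m and angle between blue_drum_mid's own x axis and vertical between 1.42 and 1.72 rad and linear speed of blue_drum below 0.03 m/s and angle between each of brown_drum_mid, grey_drum_mid's own x axis and vertical above 1.42 rad and distance of each of brown_drum_mid, grey_drum_mid from where it was at the start of the episode below 0.02 m); the robot touches nothing.
It fails at once if the blue drum is dropped (a free fall of over 25 mm): faster than 0.7 m/s while the fingers do not hold it (contact force between the fingers and blue_drum below 0.05 N and linear speed of blue_drum above 0.7 m/s).
It fails at once if another drum is rocked up or shifted by more than 20 mm (angle between any of brown_drum_mid, grey_drum_mid's own x axis and vertical below 1.35 rad or distance of any of brown_drum_mid, grey_drum_mid from where it was at the start of the episode above 0.02 m).
It fails at once if the yellow tray is pushed by more than 30 mm (distance of kit_tray from where it was at the start of the episode above 0.03 m).
It fails at once if the chuck key, sanding block, hole saw or tape measure is moved by more than 40 mm (distance of any of drill_key, sanding_cork, saw_cup, rule_tape from where it was at the start of the episode above 0.04 m).
It also fails if it takes over 48 s, if anything falls off the work surface, if the arm or the gripper's body presses on something with over 40 N, if the wrist force passes 120 N, or if a joint passes its speed limit or range.

## Working session

There is one attempt and no reset: what is moved stays moved. The work goes in short steps, Python scripts to look and compute and a tool call to move; the robot and the scene stay as the last step left them, time stands still between calls to the robot, and variables do not carry over. Pictures are saved under pics/ and viewed, and the job is handed in when it is done.

Besides the shell and the picture viewer there is one more tool, called after "Emit:" in YAML: its name, and indented under it one key for each argument. send_rows: Moves the arm, as the interface text tells. Its arguments: {"type":"object","properties":{"steps":{"type":"array"},"hand":{"type":"number"},"force":{"type":"number"}},"required":["steps"]}

```bash
mkdir -p pics; ls; python3 - <<'E'
from workcell import manip
import cv2,numpy as np
np.set_printoptions(precision=4,suppress=True)
print(manip.get_obs(), manip.grip_depth)
for n in ["scene","top"]:
    p,d=manip.camera(n); cv2.imwrite(f"pics/{n}0.png",p[:,:,::-1]); np.savez(f"{n}0.npz",p=p,d=d)
    print(n,manip.camera_info(n))
print(manip.camera_info("wrist"))
E
```

```text
pics
{'clock': 0.0, 'joint_pos': array([-1.1836,  0.3329, -0.0647,  1.4609,  0.0216,  1.3499, -0.0885]), 'joint_velocities': array([ 0.0001,  0.001 ,  0.0012, -0.0007,  0.    , -0.0002,  0.0003]), 'tau': array([  0.0001, -62.5439,   0.0486, -39.1618,   0.0161,   0.0094,
        -0.0001]), 'position': array([0.2489, 0.5729, 0.2305]), 'ee_rot': array([ 0.8362,  0.5485, -0.0006,  0.0004]), 'ft_force': array([-0.6535,  0.0623,  0.0368]), 'torque': array([-0.0606, -0.042 , -0.0165]), 'grip_width': 0.996313525728952} 0.0187
scene {'intrinsics': array([[371.3539,   0.    , 255.1262],
       [  0.    , 371.3539, 194.5379],
       [  0.    ,   0.    ,   1.    ]]), 'dist_coeffs': array([-0.1189,  0.    ,  0.    ,  0.    ,  0.    ]), 'pose': array([[ 0.6757,  0.3566, -0.6452, -0.0224],
       [-0.7371,  0.3143, -0.5982, -0.5571],
       [-0.0105,  0.8798,  0.4752,  0.5184],
       [ 0.    ,  0.    ,  0.    ,  1.    ]])}
top {'intrinsics': array([[404.4325,   0.    , 255.4582],
       [  0.    , 404.4325, 196.5431],
       [  0.    ,   0.    ,   1.    ]]), 'dist_coeffs': array([-0.027,  0.   ,  0.   ,  0.   ,  0.   ]), 'pose': array([[-0.0084,  0.996 , -0.0885,  0.4869],
       [-0.9999, -0.0074,  0.012 ,  0.002 ],
       [ 0.0113,  0.0886,  0.996 ,  1.1479],
       [ 0.    ,  0.    ,  0.    ,  1.    ]])}
{'intrinsics': array([[303.3364,   0.    , 259.8295],
       [  0.    , 303.3364, 192.9108],
       [  0.    ,   0.    ,   1.    ]]), 'dist_coeffs': array([-0.0407,  0.    ,  0.    ,  0.    ,  0.    ]), 'T_tool_cam': array([[ 1.    ,  0.0004,  0.0004, -0.0002],
       [ 0.0005, -0.952 , -0.3062, -0.0795],
       [ 0.0002,  0.3062, -0.952 , -0.1425],
       [ 0.    ,  0.    ,  0.    ,  1.    ]])}
```

View pics/top0.png

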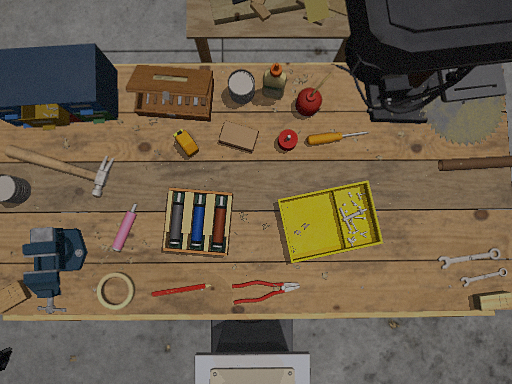

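View pics/scene0.png

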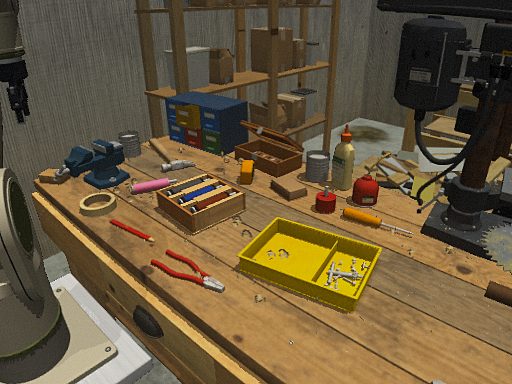

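```bash
python3 - <<'E'
import cv2,numpy as np
a=cv2.imread("pics/top0.png")[175:275,150:400]; cv2.imwrite("pics/top0z.png",cv2.resize(a,None,fx=3.2,fy=3.2,interpolation=cv2.INTER_CUBIC))
a=cv2.imread("pics/scene0.png")[155:310,120:390]; cv2.imwrite("pics/scene0z.png",cv2.resize(a,None,fx=2.9,fy=2.9,interpolation=cv2.INTER_CUBIC))
E
```

```text
(no output)
```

View pics/top0z.png

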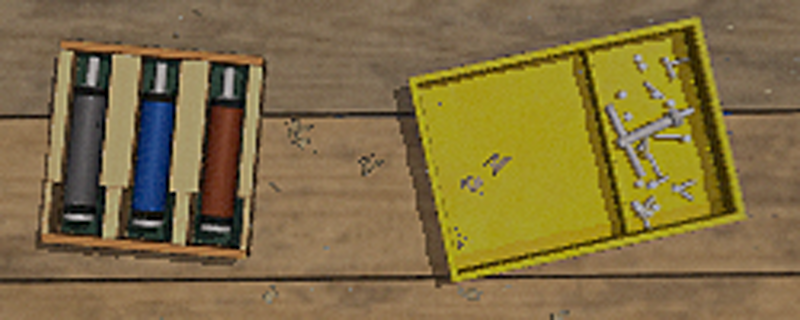

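View pics/scene0z.png

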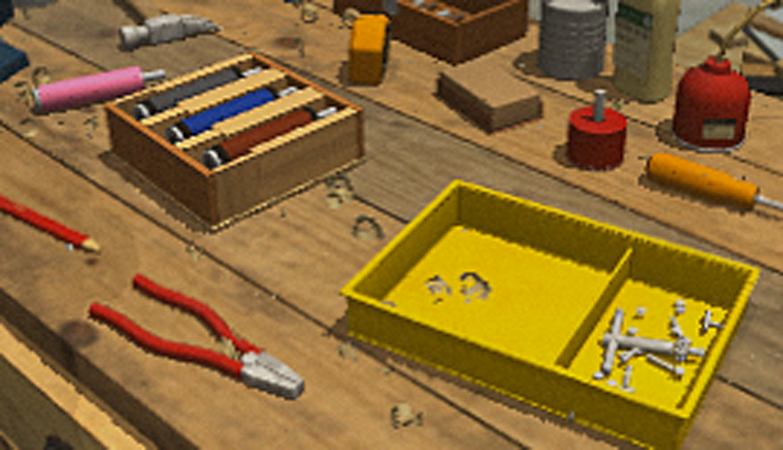

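```bash
cat > h.py <<'E'
import cv2,numpy as np
from workcell import manip
np.set_printoptions(precision=4,suppress=True)
def wpose(obs):
    from scipy.spatial.transform import Rotation as R
    T=np.eye(4);T[:3,:3]=R.from_quat(obs['ee_rot']).as_matrix();T[:3,3]=obs['position'];return T
def rays(uv,info,T):
    n=cv2.undistortPoints(np.asarray(uv,float).reshape(-1,1,2),info['intrinsics'],info['dist_coeffs']).reshape(-1,2)
    d=np.c_[n[:,0],-n[:,1],-np.ones(len(n))]
    return T[:3,3],d@T[:3,:3].T
def plane(uv,info,T,z):
    o,d=rays(uv,info,T); return o+d*((z-o[2])/d[:,2])[:,None]
def cloud(d,info,T):
    v,u=np.mgrid[:384,:512]
    o,r=rays(np.c_[u.ravel(),v.ravel()],info,T)
    return (o+r*d.reshape(-1,1)).reshape(384,512,3)
E
python3 - <<'E'
from h import *
for n in ["top","scene"]:
    f=np.load(n+"0.npz");p=f['p'];d=f['d'];info=manip.camera_info(n);T=info['pose']
    P=cloud(d,info,T)
    hsv=cv2.cvtColor(p,cv2.COLOR_RGB2HSV)
    print(n)
    roi=np.zeros((384,512),bool)
    if n=="top": roi[185:260,160:240]=1
    else: roi[165:240,150:250]=1
    m=roi&(hsv[...,0]>105)&(hsv[...,0]<130)&(hsv[...,1]>130)&(hsv[...,2]>40)
    v,u=np.nonzero(m); print("blue px",len(v),u.min(),u.max(),v.min(),v.max())
    Q=plane(np.c_[u,v],info,T,0.056); c=Q.mean(0); w,V=np.linalg.eigh(np.cov((Q-c)[:,:2].T)); print("centroid on z=.056",c,"axis",V[:,1],np.ptp((Q-c)[:,:2]@V,axis=0))
    D=P[m]; D=D[D[:,2]>.02]; print("depth pts mean",D.mean(0),"zmax pct",np.percentile(D[:,2],[50,95]))
    # holder by depth
    hm=roi&(P[...,2]>0.045)&(P[...,2]<.07)
    k=(P[hm][:,:2]*1000).astype(np.float32); print("holder rect",cv2.minAreaRect(k),len(k))
    y=(hsv[...,0]>22)&(hsv[...,0]<34)&(hsv[...,1]>200)&(hsv[...,2]>60)
    y[:, :236]=0; y[:170]=0
    nl,L,S,C=cv2.connectedComponentsWithStats(y.astype(np.uint8)); i=1+S[1:,4].argmax(); print(S[i])
    rim=(P[...,2]>.033)&(P[...,2]<.047)&cv2.dilate((L==i).astype(np.uint8),np.ones((3,3))).astype(bool)
    k=(P[rim][:,:2]*1000).astype(np.float32); print("tray rim",cv2.minAreaRect(k),len(k))
    fl=(P[...,2]<.012)&(L==i);print("floor z",np.median(P[fl][:,2]))
E
```

```text
top
blue px 344 191 203 206 240
centroid on z=.056 [0.5121 0.1457 0.056 ] axis [-0.9962  0.0867] [0.0273 0.0917]
depth pts mean [0.512  0.1445 0.0657] zmax pct [0.0598 0.0643]
holder rect ((519.064453125, 146.05499267578125), (173.44161987304688, 171.4960174560547), 84.8497543334961) 3318
[ 278  182   99   81 3592]
tray rim ((516.474365234375, -213.63186645507812), (178.4145050048828, 256.2369689941406), 11.352415084838867) 635
floor z 0.0034779077691377003
scene
blue px 159 183 214 186 200
centroid on z=.056 [0.5129 0.1455 0.056 ] axis [-0.9994  0.0345] [0.0291 0.097 ]
depth pts mean [0.5046 0.1349 0.063 ] zmax pct [0.0606 0.0632]
holder rect ((577.2276611328125, 137.76751708984375), (175.84661865234375, 297.400146484375), 84.67537689208984) 2409
[ 237  217  145   96 6994]
tray rim ((514.4342651367188, -216.23223876953125), (180.5729522705078, 259.4366455078125), 11.370916366577148) 1507
floor z 0.003792253840303572
```

```bash
cat >> h.py <<'E'
def todelta(target):
    o=manip.get_obs();T=wpose(o)
    print("pos",o['position'],"xang",np.degrees(np.arctan2(T[1,0],T[0,0])),"tz",T[:3,2],"F",o['ft_force'],"grip",o['grip_width'],"t",o['clock'])
    for t in np.atleast_2d(target): print("delta tool",T[:3,:3].T@(t-T[:3,3]))
E
python3 - <<'E'
from h import *
todelta([0.4688,0.1505,0.16])
E
```

```text
pos [0.2489 0.573  0.2306] xang 66.52573133065235 tz [-0.0005 -0.0012 -1.    ] F [-0.183  -0.9605 -0.401 ] grip 0.9957477541040218 t 0.1
delta tool [-0.2998  0.37    0.071 ]
```

Emit:
send_rows:
  steps:
    - [[-0.03,0.037,0],-0.04]
    - [[-0.075,0.0925,0.01],-0.1]
    - [[-0.12,0.148,0.02],-0.16]
    - [[-0.165,0.204,0.03],-0.22]
    - [[-0.21,0.259,0.035],-0.28]
    - [[-0.255,0.315,0.035],-0.32]
    - [[-0.3,0.37,0.04],-0.32]
    - [[-0.3,0.37,0.04],-0.32]
  hand: 0
  force: 30

```text
clock: 1.1
position: [0.4694, 0.1484, 0.1912]
ee_rot: [0.738, 0.674, 0.0, -0.0]
ft_force: [1.5, 0.4, 0.0]
grip_width: 0.001
```

```bash
python3 - <<'E'
from h import *
o=manip.get_obs();T=wpose(o)
p,d=manip.camera("wrist"); cv2.imwrite("pics/w1.png",p[:,:,::-1]); np.savez("w1.npz",p=p,d=d,T=T)
todelta([0.4688,0.1505,0.07])
info=manip.camera_info("wrist");Tc=T@info['T_tool_cam']
hsv=cv2.cvtColor(p,cv2.COLOR_RGB2HSV)
m=(hsv[...,0]>105)&(hsv[...,0]<130)&(hsv[...,1]>130)&(hsv[...,2]>40)
nl,L,S,C=cv2.connectedComponentsWithStats(m.astype(np.uint8)); i=1+S[1:,4].argmax(); print(S[i])
v,u=np.nonzero(L==i)
P=cloud(d,info,Tc)
D=P[L==i];print("blue depth pts",np.median(D,axis=0),np.percentile(D[:,2],[5,50,98]))
Q=plane(np.c_[u,v],info,Tc,.056);c=Q.mean(0);w,V=np.linalg.eigh(np.cov((Q-c)[:,:2].T));print(c,V[:,1],np.ptp((Q-c)[:,:2]@V,axis=0),Q[:,0].min(),Q[:,0].max())
E
```

```text
pos [0.4721 0.1409 0.1909] xang 84.36255956080258 tz [ 0.0009 -0.0027 -1.    ] F [ 1.1758 -7.3212 -0.8264] grip 0.00022597057453240113 t 1.15
delta tool [ 0.0095 -0.0044  0.1209]
[ 248  180   25   56 1145]
blue depth pts [0.4904 0.1463 0.0601] [0.057  0.0601 0.0621]
[0.4928 0.1462 0.056 ] [-0.9934  0.115 ] [0.0228 0.0579] 0.46538868589828264 0.5242386252703337
```

View pics/w1.png

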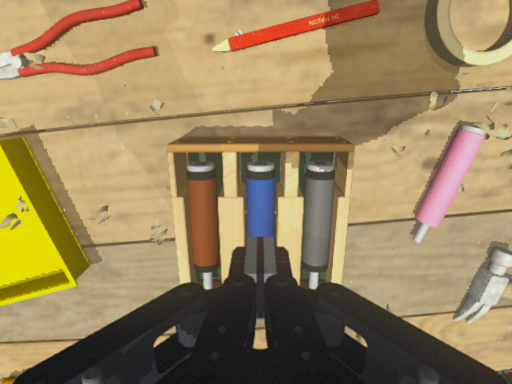

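Emit:
send_rows:
  steps:
    - [[0,0,0.02],-0.005]
    - [[0,0,0.05],-0.005]
    - [[0,0,0.08],-0.005]
    - [[0,0,0.1],-0.005]
    - [[0,0,0.11],-0.005]
    - [[0,0,0.11],-0.005]
    - [[0,0,0.11],-0.005]
    - [[0,0,0.11],-0.005]

```text
clock: 2.15
position: [0.4693, 0.151, 0.0821]
ee_rot: [0.736, 0.677, 0.001, 0.0]
ft_force: [0.1, 0.1, 0.8]
grip_width: 0.002
```

```bash
cat > look.py <<'E'
import sys
from h import *
n=sys.argv[1]
o=manip.get_obs();T=wpose(o)
p,d=manip.camera("wrist"); cv2.imwrite(f"pics/{n}.png",p[:,:,::-1]); np.savez(n+".npz",p=p,d=d,T=T)
info=manip.camera_info("wrist");Tc=T@info['T_tool_cam']
todelta([0.4688,0.1505,0.07])
hsv=cv2.cvtColor(p,cv2.COLOR_RGB2HSV)
m=(hsv[...,0]>105)&(hsv[...,0]<130)&(hsv[...,1]>130)&(hsv[...,2]>40)
nl,L,S,C=cv2.connectedComponentsWithStats(m.astype(np.uint8)); i=1+S[1:,4].argmax(); print(S[i])
v,u=np.nonzero(L==i)
P=cloud(d,info,Tc)
D=P[L==i];print("blue depth pts",np.median(D,axis=0),np.percentile(D[:,2],[5,50,98]))
Q=plane(np.c_[u,v],info,Tc,.056);c=Q.mean(0);w,V=np.linalg.eigh(np.cov((Q-c)[:,:2].T));print(c,V[:,1],np.ptp((Q-c)[:,:2]@V,axis=0),Q[:,0].min(),Q[:,0].max())
E
python3 look.py w2
```

```text
pos [0.4692 0.1509 0.0819] xang 85.14009300465092 tz [ 0.001   0.0006 -1.    ] F [0.6813 0.4414 0.6034] grip 0.0011456930109999784 t 2.2
delta tool [-0.0004 -0.0004  0.0119]
[252 318  16  32 376]
blue depth pts [0.5403 0.1453 0.0612] [0.06   0.0612 0.1562]
[0.5476 0.1443 0.056 ] [-0.9957  0.0926] [0.0106 0.0271] 0.532862918977836 0.5602454190076851
```

View pics/w2.png

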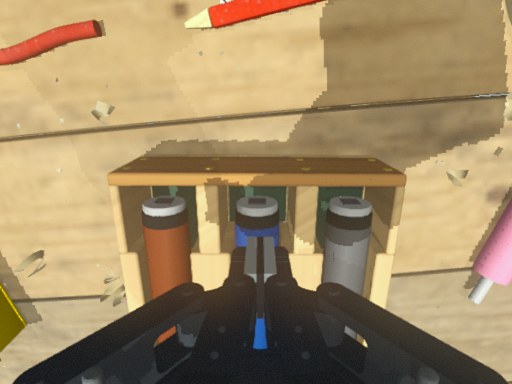

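```bash
python3 - <<'E'
from h import *
f=np.load("w2.npz");p,d,T=f['p'],f['d'],f['T'];info=manip.camera_info("wrist");Tc=T@info['T_tool_cam']
P=cloud(d,info,Tc)
for r in (196,198,200,203,206,210,218,225,232,240): print(r,P[r,257],p[r,257])
print("lateral row 206");
for c in range(230,290,4): print(c,P[206,c],p[206,c])
print("fingers"); 
for r in (245,255,265,275,280,290): print(r,P[r,250],P[r,270])
E
```

```text
196 [0.4519 0.1507 0.0379] [104 100  92]
198 [0.4511 0.1508 0.0442] [77 71 64]
200 [0.4512 0.1508 0.0477] [73 65 56]
203 [0.452  0.1508 0.0511] [82 76 69]
206 [0.4517 0.1509 0.0571] [106 103  96]
210 [0.4533 0.1507 0.0593] [159 159 154]
218 [0.4577 0.1504 0.0609] [63 56 43]
225 [0.4625 0.1499 0.06  ] [66 57 44]
232 [0.4666 0.1496 0.061 ] [ 63  76 123]
240 [0.4571 0.1506 0.0902] [81 75 66]
lateral row 206
230 [0.4691 0.128  0.005 ] [76 72 50]
234 [0.4695 0.131  0.0047] [74 73 52]
238 [0.4524 0.1392 0.0526] [118 115 104]
242 [0.4512 0.142  0.0562] [120 117 109]
246 [0.451  0.1445 0.0575] [109 104  97]
250 [0.4516 0.1467 0.0564] [108 105  97]
254 [0.4519 0.1491 0.0561] [106 104  97]
258 [0.4526 0.1514 0.0547] [105 102  95]
262 [0.4518 0.1538 0.0574] [106 103  96]
266 [0.4525 0.1561 0.0562] [105 102  97]
270 [0.4529 0.1585 0.0555] [112 109 103]
274 [0.4536 0.1609 0.0544] [136 137 130]
278 [0.472  0.1649 0.0057] [70 76 58]
282 [0.4723 0.1679 0.0058] [71 79 59]
286 [0.4725 0.171  0.0058] [149 131  91]
fingers
245 [0.4575 0.1473 0.0942] [0.4574 0.1568 0.096 ]
255 [0.4567 0.1477 0.1052] [0.4573 0.1565 0.1055]
265 [0.4568 0.1479 0.1134] [0.4578 0.1562 0.113 ]
275 [0.4569 0.1481 0.1207] [0.4563 0.156  0.1227]
280 [0.4562 0.1483 0.1253] [0.457  0.1559 0.125 ]
290 [0.4561 0.1485 0.1317] [0.4569 0.1557 0.1314]
```

Emit:
send_rows:
  steps:
    - [[-0.0015,-0.001,0.006],0]
    - [[-0.0015,-0.001,0.013],0]
    - [[-0.0015,-0.001,0.017],0]
    - [[-0.0015,-0.001,0.02],0]
    - [[-0.0015,-0.001,0.0225],0]
    - [[-0.0015,-0.001,0.025],0]
    - [[-0.0015,-0.001,0.0275],0]
    - [[-0.0015,-0.001,0.03],0]

```text
clock: 3.2
position: [0.4678, 0.1493, 0.0512]
ee_rot: [0.736, 0.676, 0.0, 0.0]
ft_force: [0.2, 0.3, -0.1]
grip_width: -0.004
```

Emit:
send_rows:
  steps:
    - [[0,0,0.002],0]
    - [[0,0,0.004],0]
    - [[0,0,0.005],0]
    - [[0,0,0.006],0]
    - [[0,0,0.006],0]
    - [[0,0,0.006],0]
    - [[0,0,0.006],0]
    - [[0,0,0.006],0]

```text
clock: 4.2
position: [0.4681, 0.1497, 0.0461]
ee_rot: [0.736, 0.677, 0.001, -0.0]
ft_force: [-2.3, 0.2, 9.2]
grip_width: -0.002
```

```bash
python3 - <<'E'
from h import *
todelta([0.47,0.15,0.1])
for n in ["top","scene"]:
    p,d=manip.camera(n); np.savez(n+"2.npz",p=p,d=d)
    a=p[175:275,150:250] if n=="top" else p[145:245,135:265]
    cv2.imwrite(f"pics/{n}2.png",cv2.resize(a[:,:,::-1],None,fx=5,fy=5,interpolation=cv2.INTER_CUBIC))
E
```

```text
pos [0.4681 0.1497 0.0461] xang 85.15076311109581 tz [ 0.0009  0.0009 -1.    ] F [-2.2605  0.1596  9.2279] grip -0.0016768724201695847 t 4.2
delta tool [ 0.0005  0.0019 -0.0539]
```

View pics/scene2.png

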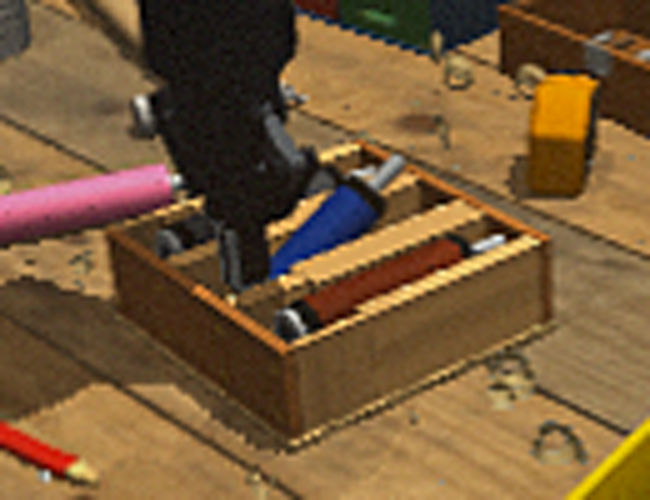

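The scene view shows the blue drum's shank end raised, at about pixel (370,190) of the crop, and 9 N says it is at its stop. I'll back off now.

Emit:
send_rows:
  steps:
    - [[0,0,-0.005],0]
    - [[0,0,-0.015],0]
    - [[0,0,-0.04],0]
    - [[0,0,-0.08],0]
    - [[0,-0.02,-0.12],0]
    - [[0,-0.02,-0.13],0]
    - [[0,-0.02,-0.13],0]
    - [[0,-0.02,-0.13],0]
  hand: 0.5

```text
clock: 5.3
position: [0.4475, 0.1506, 0.1742]
ee_rot: [0.737, 0.676, -0.001, -0.0]
ft_force: [-0.2, -0.3, 1.0]
grip_width: 0.501
```

```bash
python3 look.py w3; python3 - <<'E'
from h import *
for n in ["scene"]:
    p,d=manip.camera(n); np.savez(n+"3.npz",p=p,d=d)
    a=p[145:245,135:265]
    cv2.imwrite(f"pics/{n}3.png",cv2.resize(a[:,:,::-1],None,fx=5,fy=5,interpolation=cv2.INTER_CUBIC))
E
```

```text
pos [0.4474 0.1506 0.1741] xang 85.12693809329461 tz [-0.0017 -0.001  -1.    ] F [-0.6163 -0.2769 -0.2762] grip 0.4974158144018598 t 5.35
delta tool [0.0018 0.0215 0.1041]
[249 189  21  67 942]
blue depth pts [0.4749 0.1466 0.0462] [0.0356 0.0462 0.0643]
[0.4729 0.1474 0.056 ] [-0.9918  0.1281] [0.0192 0.067 ] 0.44756587361271355 0.514328988773946
```

View pics/w3.png

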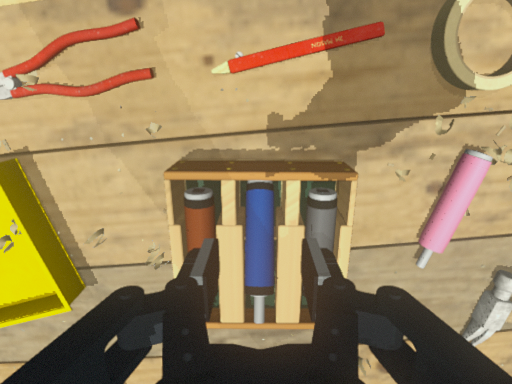

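View pics/scene3.png

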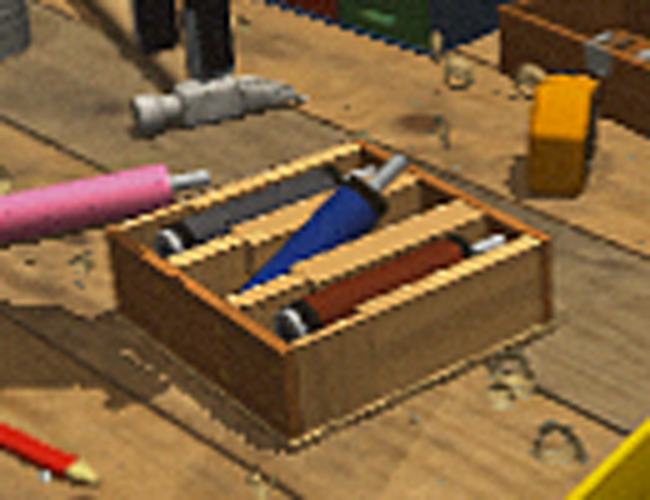

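```bash
python3 - <<'E'
from h import *
f=np.load("w3.npz");p,d,T=f['p'],f['d'],f['T'];info=manip.camera_info("wrist");Tc=T@info['T_tool_cam']
P=cloud(d,info,Tc)
for r in list(range(190,285,20))+list(range(280,326,3)): print(r,P[r,259],p[r,259])
for c in range(240,280,3): print(c,P[282,c],p[282,c])
for c in range(246,272,3): print(c,P[306,c],p[306,c])
E
```

```text
190 [0.4549 0.1491 0.0362] [ 69 100 171]
210 [0.4722 0.1476 0.0449] [ 72 103 169]
230 [0.4887 0.1462 0.0546] [ 75  96 158]
250 [0.5049 0.1448 0.0636] [ 78  96 157]
270 [0.5206 0.1435 0.0728] [ 80  94 156]
280 [0.5282 0.1429 0.0774] [ 82  98 157]
283 [0.5304 0.1427 0.0788] [ 80  95 155]
286 [0.5336 0.1424 0.0788] [ 82  90 136]
289 [0.5356 0.1423 0.0806] [81 69 55]
292 [0.5379 0.1421 0.0818] [81 67 54]
295 [0.5395 0.1419 0.0841] [133 130 121]
298 [0.5476 0.1412 0.0776] [193 194 186]
301 [0.5502 0.141  0.0787] [193 195 187]
304 [0.5512 0.1409 0.0817] [195 195 189]
307 [0.5545 0.1406 0.0818] [195 196 190]
310 [0.5571 0.1404 0.0827] [195 197 189]
313 [0.5588 0.1403 0.0848] [196 197 190]
316 [0.562 0.14  0.085] [195 197 189]
319 [0.5637 0.1398 0.0871] [195 196 189]
322 [0.566  0.1396 0.0883] [195 196 189]
325 [0.5965 0.1369 0.0575] [205 154  83]
240 [0.5422 0.1226 0.0575] [229 202 139]
243 [0.5448 0.1252 0.054 ] [167 139  90]
246 [0.5322 0.1303 0.073 ] [ 78  83 129]
249 [0.5305 0.1334 0.0759] [ 78  92 148]
252 [0.5302 0.1362 0.0768] [ 81  97 155]
255 [0.5299 0.139  0.0775] [ 79  98 159]
258 [0.5293 0.1419 0.0788] [ 79  98 156]
261 [0.5292 0.1446 0.0793] [ 79  94 152]
264 [0.5308 0.1473 0.0772] [ 78  90 144]
267 [0.5317 0.15   0.0762] [ 77  82 130]
270 [0.5334 0.1527 0.0741] [ 76  77 113]
273 [0.5368 0.1554 0.0695] [76 68 79]
276 [0.546  0.1583 0.0563] [126 102  65]
279 [0.545  0.1613 0.0582] [228 204 144]
246 [0.5904 0.1227 0.0331] [78 69 53]
249 [0.591  0.126  0.0327] [76 69 49]
252 [0.5912 0.1294 0.0328] [77 69 50]
255 [0.5545 0.1368 0.0799] [170 171 164]
258 [0.3685 0.1576 0.3168] [195 196 188]
261 [0.554  0.1425 0.0812] [179 179 172]
264 [0.5907 0.1429 0.0349] [106 102  89]
267 [0.5917 0.1462 0.0339] [74 68 50]
270 [0.5926 0.1495 0.0332] [79 74 54]
```

```bash
python3 - <<'E'
from h import *
todelta([[0.541,0.142,0.12],[.541,.142,.060]])
E
```

```text
pos [0.4474 0.1506 0.1741] xang 85.12703057398394 tz [-0.0017 -0.001  -1.    ] F [ 0.0074 -0.2831  0.4039] grip 0.5019744330703313 t 5.4
delta tool [-0.0006  0.094   0.054 ]
delta tool [-0.0005  0.0941  0.114 ]
```

Emit:
send_rows:
  steps:
    - [[0,0.03,0],0]
    - [[0,0.07,0.01],0]
    - [[0,0.09,0.03],0]
    - [[-0.0005,0.094,0.06],0]
    - [[-0.0005,0.094,0.075],0]
    - [[-0.0005,0.094,0.08],0]
    - [[-0.0005,0.094,0.08],0]
    - [[-0.0005,0.094,0.08],0]

```text
clock: 6.4
position: [0.5418, 0.1428, 0.0963]
ee_rot: [0.736, 0.677, 0.001, 0.0]
ft_force: [-0.2, -0.6, -0.1]
grip_width: 0.499
```

```bash
python3 look.py w4; python3 - <<'E'
from h import *
todelta([[.541,.142,.060]])
for n in ["scene"]:
    p,d=manip.camera(n); np.savez(n+"4.npz",p=p,d=d)
    a=p[115:245,135:265]
    cv2.imwrite(f"pics/{n}4.png",cv2.resize(a[:,:,::-1],None,fx=4.5,fy=4.5,interpolation=cv2.INTER_CUBIC))
E
```

```text
pos [0.5418 0.1428 0.0963] xang 85.15045328594354 tz [ 0.0014  0.0008 -1.    ] F [-0.1077 -0.0793 -0.0333] grip 0.5027003335608049 t 6.45
delta tool [ 0.0015 -0.0735  0.0262]
[ 239   82   41  114 3689]
blue depth pts [0.4833 0.1479 0.0499] [0.0353 0.0499 0.0671]
[0.4836 0.1476 0.056 ] [-0.9982  0.0603] [0.0244 0.068 ] 0.45481283738775835 0.5233317265727822
pos [0.5418 0.1428 0.0963] xang 85.15045328594354 tz [ 0.0014  0.0008 -1.    ] F [-0.1077 -0.0793 -0.0333] grip 0.5027003335608049 t 6.45
delta tool [-0.0009 -0.0008  0.0363]
```

View pics/w4.png

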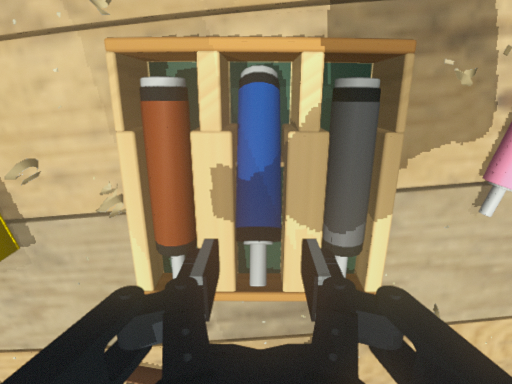

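View pics/scene4.png

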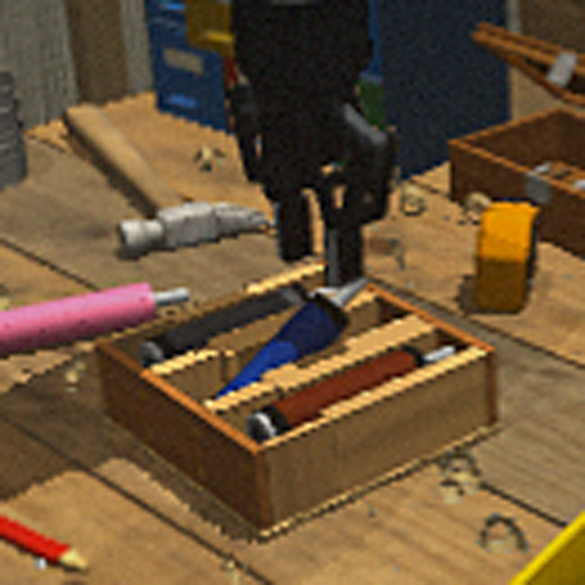

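Emit:
send_rows:
  steps:
    - [[-0.0005,-0.0005,0.01],0]
    - [[-0.0005,-0.0005,0.02],0]
    - [[-0.0005,-0.0005,0.027],0]
    - [[-0.0005,-0.0005,0.031],0]
    - [[-0.0005,-0.0005,0.034],0]
    - [[-0.0005,-0.0005,0.0355],0]
    - [[-0.0005,-0.0005,0.0355],0]
    - [[-0.0005,-0.0005,0.0355],0]

```text
clock: 7.5
position: [0.541, 0.1421, 0.06]
ee_rot: [0.736, 0.677, 0.0, 0.0]
ft_force: [-0.6, -0.7, -1.0]
grip_width: 0.497
```

```bash
python3 - <<'E'
from h import *
todelta([[.541,.142,.060]])
for n in ["scene"]:
    p,d=manip.camera(n); np.savez(n+"5.npz",p=p,d=d)
    a=p[115:245,135:265]
    cv2.imwrite(f"pics/{n}5.png",cv2.resize(a[:,:,::-1],None,fx=4.5,fy=4.5,interpolation=cv2.INTER_CUBIC))
E
```

```text
pos [0.541  0.1421 0.06  ] xang 85.14153718029782 tz [ 0.0003  0.0002 -1.    ] F [-0.648  -0.7142 -0.9922] grip 0.49727039550939306 t 7.5
delta tool [-0.0001 -0.      0.    ]
```

View pics/scene5.png

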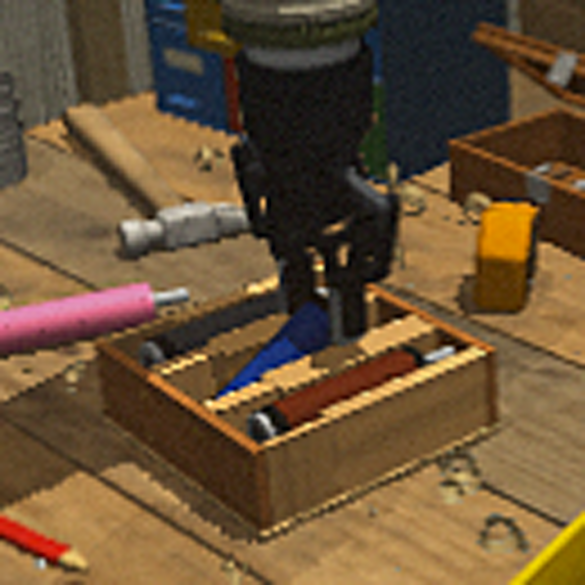

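Emit:
send_rows:
  steps:
    - [[0,0,0],0]
    - [[0,0,0],0]
    - [[0,0,0],0]
    - [[0,0,0],0]
    - [[0,0,0],0]
    - [[0,0,0],0]
    - [[0,0,-0.001],0]
    - [[0,0,-0.002],0]
  hand: 0
  force: 60

```text
clock: 8.55
position: [0.5409, 0.1419, 0.0618]
ee_rot: [0.736, 0.676, -0.0, 0.0]
ft_force: [-0.0, -0.0, -0.5]
grip_width: 0.302
```

Emit:
send_rows:
  steps:
    - [[0,0,-0.003],0]
    - [[0,0,-0.008],0]
    - [[0,0,-0.015],0]
    - [[0,0,-0.022],0]
    - [[0,0,-0.028],0]
    - [[0,0,-0.03],0]
    - [[0,0,-0.03],0]
    - [[0,0,-0.03],0]

```text
clock: 9.55
position: [0.5407, 0.142, 0.0916]
ee_rot: [0.736, 0.677, -0.0, -0.0]
ft_force: [-0.1, -0.2, -1.9]
grip_width: 0.305
```

```bash
python3 look.py w6; python3 - <<'E'
from h import *
for n in ["scene"]:
    p,d=manip.camera(n); np.savez(n+"6.npz",p=p,d=d)
    a=p[115:245,135:265]
    cv2.imwrite(f"pics/{n}6.png",cv2.resize(a[:,:,::-1],None,fx=4.5,fy=4.5,interpolation=cv2.INTER_CUBIC))
E
```

```text
pos [0.5407 0.1421 0.0915] xang 85.14429474298777 tz [-0.0004 -0.0001 -1.    ] F [ 0.7649  0.3518 -2.4384] grip 0.3025713980192813 t 9.6
delta tool [ 0.0023 -0.0723  0.0216]
[ 237   82   49  178 6718]
blue depth pts [0.4907 0.1475 0.0857] [0.0666 0.0857 0.1098]
[0.5006 0.1471 0.056 ] [-0.9987  0.0505] [0.0299 0.1111] 0.4537419373946961 0.565016109363958
```

View pics/w6.png

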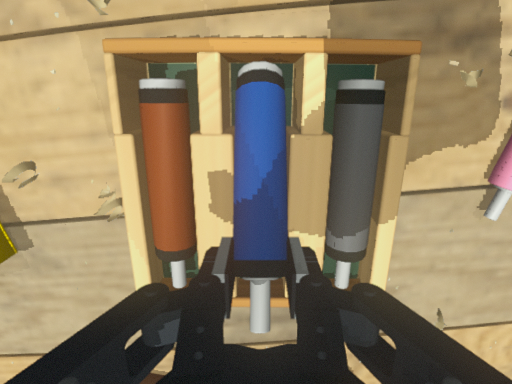

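View pics/scene6.png

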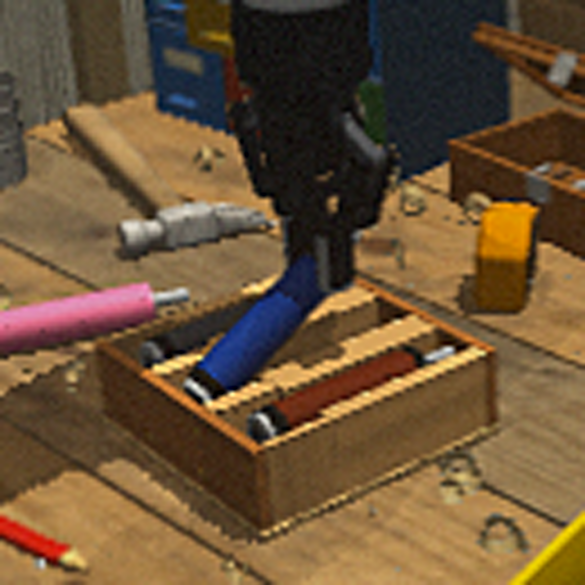

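Emit:
send_rows:
  steps:
    - [[0,0,-0.01],0]
    - [[0,0,-0.025],0]
    - [[0,0,-0.045],0]
    - [[0,0,-0.065],0]
    - [[0,0,-0.08],0]
    - [[0,0,-0.088],0]
    - [[0,0,-0.09],0]
    - [[0,0,-0.09],0]

```text
clock: 10.65
position: [0.5406, 0.142, 0.1814]
ee_rot: [0.736, 0.677, -0.0, -0.0]
ft_force: [-0.4, 0.3, -1.5]
grip_width: 0.299
```

```bash
python3 look.py w7; python3 - <<'E'
from h import *
f=np.load("w7.npz");p,d,T=f['p'],f['d'],f['T'];info=manip.camera_info("wrist");Tc=T@info['T_tool_cam']
P=cloud(d,info,Tc)@T[:3,:3]-T[:3,3]@T[:3,:3]
for r in range(60,280,15): print(r,P[r,260],p[r,260])
for n in ["top","scene"]:
    p,d=manip.camera(n); np.savez(n+"7.npz",p=p,d=d)
    info=manip.camera_info(n);T=info['pose'];P=cloud(d,info,T)
    hsv=cv2.cvtColor(p,cv2.COLOR_RGB2HSV)
    y=(hsv[...,0]>22)&(hsv[...,0]<34)&(hsv[...,1]>200)&(hsv[...,2]>60);y[:, :236]=0; y[:170]=0
    nl,L,S,C=cv2.connectedComponentsWithStats(y.astype(np.uint8)); i=1+S[1:,4].argmax()
    rim=(P[...,2]>.033)&(P[...,2]<.047)&cv2.dilate((L==i).astype(np.uint8),np.ones((3,3))).astype(bool)
    print("tray rim",cv2.minAreaRect((P[rim][:,:2]*1000).astype(np.float32)))
E
```

```text
pos [0.5406 0.142  0.1812] xang 85.14438103718805 tz [-0.0009 -0.0003 -1.    ] F [-0.5527  0.123  -2.4244] grip 0.2985620327631269 t 10.7
delta tool [ 0.0024 -0.0721  0.1112]
[ 237   81   48  123 4175]
blue depth pts [0.4774 0.147  0.1675] [0.1553 0.1675 0.1854]
[0.4917 0.1464 0.056 ] [-0.9842  0.1769] [0.0446 0.1086] 0.4496943420427011 0.556354503101103
60 [ 0.0002 -0.1074  0.1226] [227 176  99]
75 [ 0.0002 -0.0901  0.028 ] [63 61 52]
90 [ 0.0002 -0.0824  0.0232] [ 59 102 174]
105 [ 0.0002 -0.075   0.0183] [ 59  99 173]
120 [ 0.0002 -0.0678  0.0145] [ 62 102 176]
135 [ 0.0002 -0.0607  0.0105] [ 65 103 175]
150 [ 0.0002 -0.0536  0.008 ] [ 67 103 175]
165 [ 0.0001 -0.0474  0.0018] [ 67 102 174]
180 [ 0.0001 -0.0405 -0.0007] [ 71  99 165]
195 [ 0.0001 -0.0343 -0.005 ] [ 67  74 114]
210 [ 0.0001 -0.0279 -0.0083] [ 63  73 114]
225 [ 0.0001 -0.0218 -0.012 ] [ 60  72 113]
240 [ 0.0001 -0.0154 -0.0147] [ 54  70 114]
255 [ 0.0001 -0.0091 -0.0175] [ 49  67 111]
270 [ 0.0001 -0.0035 -0.0214] [52 45 44]
tray rim ((515.5032348632812, -208.5940399169922), (178.33401489257812, 245.5648193359375), 11.37625789642334)
tray rim ((514.9454956054688, -216.6703643798828), (181.86233520507812, 258.8213195800781), 11.683592796325684)
```

View pics/w7.png

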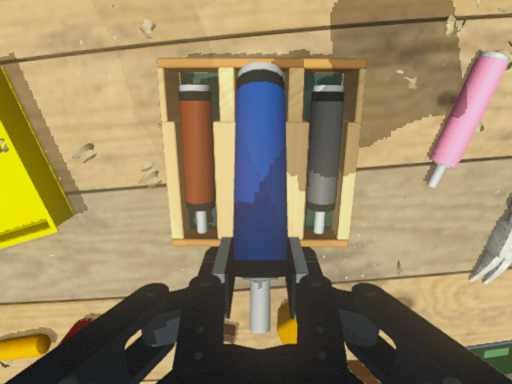

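```bash
python3 - <<'E'
from h import *
todelta([[.5341,-.1633,.16]])
E
```

```text
pos [0.5406 0.142  0.1812] xang 85.14218589020943 tz [-0.001  -0.0003 -1.    ] F [ 0.4539 -0.3102 -1.6667] grip 0.30509341514197474 t 10.8
delta tool [-0.3047  0.0194  0.0213]
```

Emit:
send_rows:
  steps:
    - [[-0.015,0.001,0],-0.03]
    - [[-0.05,0.003,0],-0.07]
    - [[-0.09,0.006,0],-0.11]
    - [[-0.13,0.0085,0],-0.15]
    - [[-0.17,0.011,0],-0.19]
    - [[-0.21,0.0135,0],-0.23]
    - [[-0.25,0.016,0],-0.26]
    - [[-0.275,0.0175,0],-0.284]

```text
clock: 11.8
position: [0.5345, -0.1357, 0.1815]
ee_rot: [0.634, 0.774, -0.0, -0.0]
ft_force: [0.6, 1.2, -1.6]
grip_width: 0.302
```

```bash
python3 - <<'E'
from h import *
todelta([[.5341,-.1633,.12]])
E
```

```text
pos [ 0.5345 -0.1357  0.1815] xang 101.34474922561056 tz [-0.0004 -0.0004 -1.    ] F [ 0.5703  1.1841 -1.6101] grip 0.30194184843850075 t 11.8
delta tool [-0.027  -0.0058  0.0615]
```

Emit:
send_rows:
  steps:
    - [[-0.012,-0.002,0.005],0]
    - [[-0.022,-0.005,0.015],0]
    - [[-0.027,-0.006,0.03],0]
    - [[-0.027,-0.006,0.045],0]
    - [[-0.027,-0.006,0.058],0]
    - [[-0.027,-0.006,0.06],0]
    - [[-0.027,-0.006,0.06],0]
    - [[-0.027,-0.006,0.06],0]

```text
clock: 12.8
position: [0.5349, -0.1611, 0.1224]
ee_rot: [0.633, 0.774, 0.0, 0.0]
ft_force: [-1.0, 0.1, -1.8]
grip_width: 0.301
```

```bash
python3 look.py w8; python3 - <<'E'
from h import *
todelta([[.5341,-.1633,.06]])
p,d=manip.camera("scene"); np.savez("scene8.npz",p=p,d=d)
a=p[115:315,220:400]
cv2.imwrite("pics/scene8.png",cv2.resize(a[:,:,::-1],None,fx=3,fy=3,interpolation=cv2.INTER_CUBIC))
E
```

```text
pos [ 0.5348 -0.1611  0.1223] xang 101.41873144465026 tz [ 0.001  0.    -1.   ] F [-0.1826  0.5752 -1.9496] grip 0.29891219974689853 t 12.85
delta tool [ 0.3185 -0.0031  0.0523]
[ 237   82   48  146 5300]
blue depth pts [ 0.4808 -0.1712  0.1139] [0.0973 0.1139 0.1319]
[ 0.4919 -0.1689  0.056 ] [-0.9903 -0.1392] [0.0318 0.1038] 0.44749668777141793 0.5525950839512169
pos [ 0.5348 -0.1611  0.1223] xang 101.41873144465026 tz [ 0.001  0.    -1.   ] F [-0.1826  0.5752 -1.9496] grip 0.29891219974689853 t 12.85
delta tool [-0.002  -0.0012  0.0623]
```

View pics/w8.png

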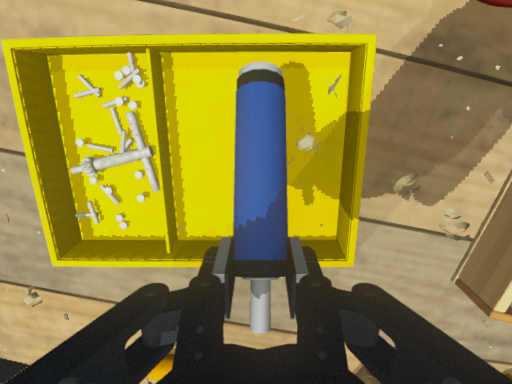

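View pics/scene8.png

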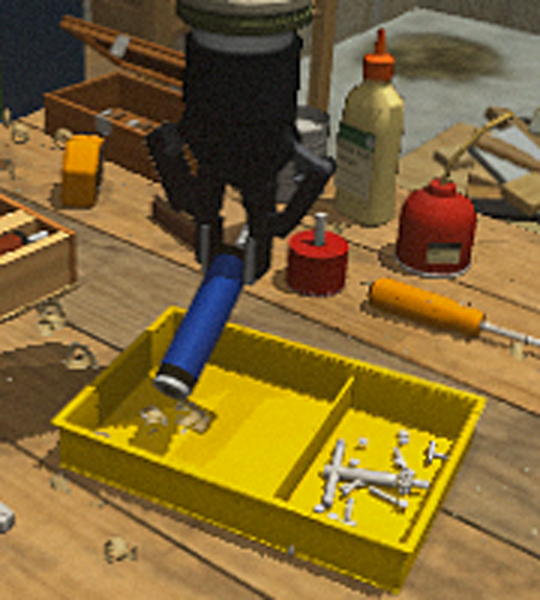

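```bash
python3 - <<'E'
from h import *
f=np.load("w8.npz");p,d,T=f['p'],f['d'],f['T'];info=manip.camera_info("wrist");Tc=T@info['T_tool_cam']
Q=cloud(d,info,Tc); P=(Q-T[:3,3])@T[:3,:3]
for c in (200,300,330):
    for r in list(range(32,72,4))+list(range(200,275,5)): print(c,r,P[r,c],Q[r,c,2])
E
```

```text
200 32 [-0.0468 -0.1281  0.1214] 0.0008916304213585913
200 36 [-0.0397 -0.1182  0.081 ] 0.04127833708045481
200 40 [-0.0398 -0.1157  0.0806] 0.041648761983690996
200 44 [-0.0404 -0.1136  0.0833] 0.03898060148508836
200 48 [-0.0433 -0.1132  0.0987] 0.023579526140643486
200 52 [-0.0473 -0.1132  0.1196] 0.002614823566295388
200 56 [-0.0477 -0.1104  0.1211] 0.0011890992611477968
200 60 [-0.0476 -0.1072  0.1196] 0.002628368961632044
200 64 [-0.0477 -0.1041  0.1191] 0.0031948220748125866
200 68 [-0.0478 -0.1011  0.1191] 0.0031579216737385174
200 200 [-0.0542  0.0112  0.1183] 0.004123687340876203
200 205 [-0.0549  0.0167  0.12  ] 0.002356413303178928
200 210 [-0.0551  0.0216  0.12  ] 0.0024169989871443698
200 215 [-0.0555  0.0266  0.12  ] 0.0023594957344821865
200 220 [-0.0559  0.0319  0.1207] 0.0017028636857154833
200 225 [-0.0562  0.0369  0.1204] 0.002040867593236795
200 230 [-0.0561  0.0411  0.1183] 0.004090167021581881
200 235 [-0.0568  0.0472  0.1201] 0.002289880494236951
200 240 [-0.0567  0.0515  0.1182] 0.004280369786454741
200 245 [-0.0547  0.0512  0.1075] 0.014939881418093076
200 2
[... 2227 characters left out ...]
015564149226408586
330 210 [0.0652 0.0213 0.119 ] 0.0034280181820727784
330 215 [0.0659 0.0268 0.1203] 0.0020651952282957353
330 220 [0.0661 0.0316 0.1198] 0.0026104221578320264
330 225 [0.0664 0.0365 0.1192] 0.0031479527267502805
330 230 [0.0668 0.0417 0.1193] 0.0030571181017323146
330 235 [0.0674 0.0473 0.1202] 0.002235369831636025
330 240 [0.067  0.0511 0.1172] 0.0052580916274866385
330 245 [0.0646 0.0507 0.1063] 0.016072287874230512
330 250 [0.0625 0.0506 0.0968] 0.025654651606179663
330 255 [0.0609 0.0514 0.0892] 0.03317126977068663
330 260 [0.0592 0.0518 0.0815] 0.04087068446198372
330 265 [0.0595 0.0564 0.0813] 0.041150895005069466
330 270 [ 0.0003 -0.0795 -0.1425] 0.26480553285848285
```

Emit:
send_rows:
  steps:
    - [[-0.002,-0.003,0.01],0]
    - [[-0.002,-0.003,0.025],0]
    - [[-0.002,-0.003,0.04],0]
    - [[-0.002,-0.003,0.052],0]
    - [[-0.002,-0.003,0.057],0]
    - [[-0.002,-0.003,0.06],0]
    - [[-0.002,-0.003,0.061],0]
    - [[-0.002,-0.003,0.061],0]

```text
clock: 13.9
position: [0.5322, -0.1637, 0.0611]
ee_rot: [0.633, 0.774, 0.0, 0.0]
ft_force: [-0.1, -0.2, -1.2]
grip_width: 0.305
```

```bash
python3 look.py w9;python3 - <<'E'
from h import *
p,d=manip.camera("scene")
a=p[115:315,220:400]
cv2.imwrite("pics/scene9.png",cv2.resize(a[:,:,::-1],None,fx=3,fy=3,interpolation=cv2.INTER_CUBIC))
E
```

```text
pos [ 0.5322 -0.1637  0.0611] xang 101.4112776237491 tz [ 0.0006  0.0001 -1.    ] F [ 0.2471 -0.435  -1.9605] grip 0.3016355926511787 t 13.95
delta tool [ 0.3205  0.     -0.0089]
[ 238   82   46  178 6416]
blue depth pts [ 0.4864 -0.1715  0.0576] [0.037  0.0576 0.0796]
[ 0.4887 -0.1712  0.056 ] [-0.9767 -0.2146] [0.0239 0.092 ] 0.44749671991100015 0.5394021504216171
```

View pics/scene9.png

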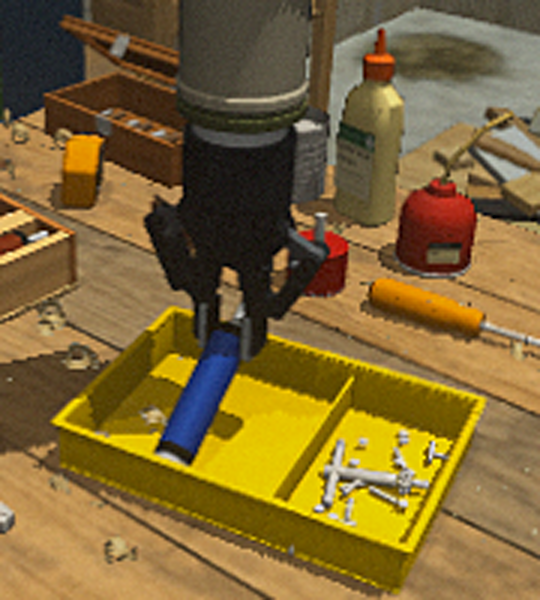

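Emit:
send_rows:
  steps:
    - [[0,0,0.002],0]
    - [[0,0,0.005],0]
    - [[0,0,0.008],0]
    - [[0,0,0.011],0]
    - [[0,0,0.014],0]
    - [[0,0,0.017],0]
    - [[0,0,0.02],0]
    - [[0,0,0.02],0]
  force: 20

```text
clock: 15.0
position: [0.5334, -0.1634, 0.0415]
ee_rot: [0.633, 0.774, 0.001, 0.001]
ft_force: [2.8, 1.4, 5.2]
grip_width: 0.3
```

```bash
cat > slope.py <<'E'
import sys
from h import *
n=sys.argv[1]
f=np.load(n+".npz");p,d,T=f['p'],f['d'],f['T'];info=manip.camera_info("wrist");Tc=T@info['T_tool_cam']
P=(cloud(d,info,Tc)-T[:3,3])@T[:3,:3]
hsv=cv2.cvtColor(p[:,258:263],cv2.COLOR_RGB2HSV)
m=(hsv[...,0]>105)&(hsv[...,0]<130)&(hsv[...,1]>110)
Q=P[:,258:263][m];Q=Q[(Q[:,2]>-.06)&(Q[:,2]<.08)]
k=np.polyfit(Q[:,1],Q[:,2],1);print("slope deg",np.degrees(np.arctan(-k[0])),"top z at y=0 (below TCP)",k[1],"y range",Q[:,1].min(),Q[:,1].max())
E
python3 look.py w10; python3 slope.py w9; python3 slope.py w10
```

```text
pos [ 0.5333 -0.1635  0.0416] xang 101.44592995050446 tz [ 0.0025 -0.0001 -1.    ] F [3.6796 2.0957 4.6832] grip 0.30470076795425277 t 15.05
delta tool [ 0.3205 -0.0009 -0.0286]
[ 234   68   53  196 8722]
blue depth pts [ 0.4843 -0.1723  0.0455] [0.0313 0.0455 0.0615]
[ 0.4836 -0.1727  0.056 ] [-0.9768 -0.214 ] [0.0234 0.0872] 0.44443376471515855 0.531391729193046
slope deg 29.762594145236566 top z at y=0 (below TCP) -0.024267929487093016 y range -0.08640667806970838 -0.007483951424817263
slope deg 19.717603861218002 top z at y=0 (below TCP) -0.023413907323626956 y range -0.09207186599274997 -0.006552881820363818
```

View pics/w10.png

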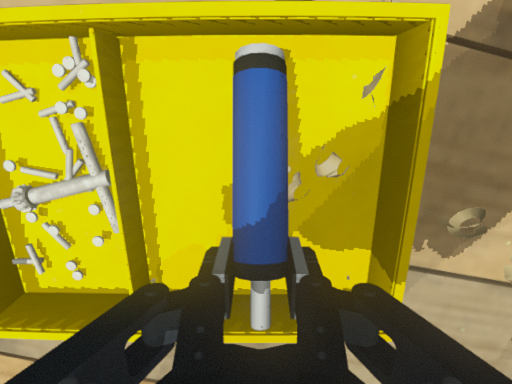

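Emit:
send_rows:
  steps:
    - [[0,0,0.002],0]
    - [[0,0,0.005],0]
    - [[0,0,0.008],0]
    - [[0,0,0.011],0]
    - [[0,0,0.014],0]
    - [[0,0,0.017],0]
    - [[0,0,0.019],0]
    - [[0,0,0.02],0]

```text
clock: 16.05
position: [0.5319, -0.1636, 0.0206]
ee_rot: [0.633, 0.774, -0.0, -0.0]
ft_force: [3.4, 1.4, 4.1]
grip_width: 0.302
```

```bash
python3 look.py w11; python3 slope.py w11
```

```text
pos [ 0.5319 -0.1636  0.0206] xang 101.41204676564088 tz [-0.0002  0.0001 -1.    ] F [3.2025 1.3508 4.0565] grip 0.30202009283475195 t 16.1
delta tool [ 0.3204  0.0003 -0.0494]
[  229    53    60   213 11181]
blue depth pts [ 0.4774 -0.1737  0.0346] [0.0281 0.0346 0.0423]
[ 0.4752 -0.1745  0.056 ] [-0.977  -0.2133] [0.021  0.0785] 0.4399099267268083 0.5184655640261989
slope deg 7.4880694774616305 top z at y=0 (below TCP) -0.02302341997526244 y range -0.0961065590441269 -0.005698490385258583
```

View pics/w11.png

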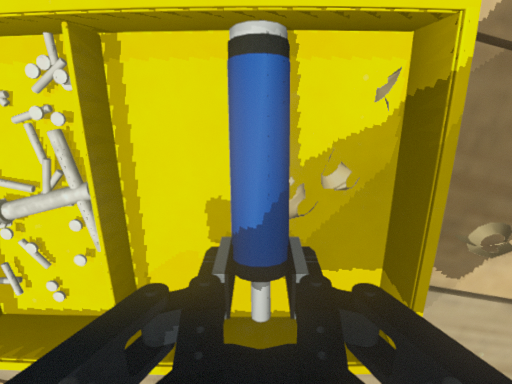

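```bash
python3 - <<'E'
from h import *
f=np.load("w11.npz");p,d,T=f['p'],f['d'],f['T'];info=manip.camera_info("wrist");Tc=T@info['T_tool_cam']
Q=cloud(d,info,Tc); P=(Q-T[:3,3])@T[:3,:3]
for r in range(8,60,4): print(r,P[r,259],Q[r,259,2],p[r,259],"|",P[r,200],Q[r,200,2])
for r in range(300,350,5): print(r,P[r,200],Q[r,200,2], P[r,262])
E
```

```text
8 [ 0.0001 -0.11   -0.0197] 0.040331136417512806 [216 206   0] | [-0.0215 -0.1104 -0.0185] 0.0390995515418973
12 [ 0.     -0.1096 -0.0158] 0.036444560205625254 [121 103   0] | [-0.0221 -0.1098 -0.0154] 0.03603695060653553
16 [ 0.     -0.1096 -0.01  ] 0.03059080236789588 [118 101   0] | [-0.0231 -0.1097 -0.01  ] 0.030592241903272727
20 [ 0.     -0.1093 -0.0043] 0.024958764959087804 [133 129 108] | [-0.0243 -0.1096 -0.0036] 0.024280705396504954
24 [ 0.     -0.1071 -0.0078] 0.02839814688532355 [196 200 193] | [-0.0253 -0.1092  0.0019] 0.018722721110390222
28 [ 0.     -0.1059 -0.0065] 0.027121331873658533 [207 209 203] | [-0.0272 -0.1096  0.0118] 0.008820065282759026
32 [ 0.     -0.1041 -0.0082] 0.028867180776772333 [199 202 196] | [-0.0283 -0.109   0.0178] 0.002819675753881118
36 [ 0.     -0.1024 -0.0096] 0.03022094865990485 [55 54 49] | [-0.0284 -0.1072  0.0174] 0.0032494394808129934
40 [ 0.     -0.1009 -0.0096] 0.030226013234570998 [55 55 48] | [-0.0288 -0.1057  0.0194] 0.001189095558478931
44 [ 0.     -0.0994 -0.0099] 0.030519238537851878 [55 58 49] | [-0.0286 -0.1037  0.0179] 0.0027
[... 398 characters left out ...]
9 [ 0.0014  0.0179 -0.015 ]
305 [-0.0196 -0.0133 -0.0585] 0.07912992731008474 [ 0.0014  0.0201 -0.0161]
310 [-0.0181 -0.0171 -0.0657] 0.08628643264076044 [ 0.0014  0.0226 -0.0168]
315 [-0.0173 -0.0184 -0.0695] 0.09012345859095265 [ 0.0014  0.0255 -0.0169]
320 [-0.0171 -0.0178 -0.0709] 0.09148937715631865 [ 0.0014  0.0286 -0.017 ]
325 [-0.0167 -0.0178 -0.0729] 0.09355394801139681 [0.0016 0.0548 0.0091]
330 [-0.0167 -0.0163 -0.0732] 0.09380540756265623 [0.0016 0.0544 0.0044]
335 [-0.016  -0.0176 -0.0765] 0.09713765567953841 [0.0016 0.0549 0.0009]
340 [-0.0159 -0.0168 -0.0775] 0.09812302908840966 [ 0.0015  0.0554 -0.0025]
345 [-0.0152 -0.0184 -0.0809] 0.101514179562674 [ 0.0015  0.0553 -0.0063]
```

The flange is only about 2 mm from the near wall, while the shank end has 25 mm free. I'll lift slightly, shift forward 10 mm, then finish lowering.

Emit:
send_rows:
  steps:
    - [[0,0,-0.003],0]
    - [[0,0.001,-0.005],0]
    - [[0,0.005,-0.005],0]
    - [[0,0.01,-0.005],0]
    - [[0,0.011,-0.005],0]
    - [[0,0.011,-0.003],0]
    - [[0,0.011,0],0]
    - [[0,0.011,0.002],0]

```text
clock: 17.1
position: [0.5438, -0.1615, 0.0192]
ee_rot: [0.633, 0.774, 0.001, 0.001]
ft_force: [3.4, 0.1, 3.8]
grip_width: 0.299
```

Emit:
send_rows:
  steps:
    - [[0,0,0.002],0]
    - [[0,0,0.004],0]
    - [[0,0,0.006],0]
    - [[0,0,0.008],0]
    - [[0,0,0.009],0]
    - [[0,0,0.009],0]
    - [[0,0,0.009],0]
    - [[0,0,0.009],0]

```text
clock: 18.1
position: [0.5425, -0.1614, 0.0097]
ee_rot: [0.633, 0.774, -0.0, -0.0]
ft_force: [1.0, 1.3, 2.3]
grip_width: 0.302
```

```bash
python3 look.py w12; python3 slope.py w12; python3 - <<'E'
from h import *
f=np.load("w12.npz");p,d,T=f['p'],f['d'],f['T'];info=manip.camera_info("wrist");Tc=T@info['T_tool_cam']
Q=cloud(d,info,Tc); P=(Q-T[:3,3])@T[:3,:3]
for r in range(0,60,5): print(r,P[r,259],Q[r,259,2],p[r,259],"|",P[r,200],Q[r,200,2])
E
```

```text
pos [ 0.5425 -0.1614  0.0097] xang 101.4106497095745 tz [-0.0005  0.0002 -1.    ] F [1.7522 1.1638 3.2218] grip 0.30197786507197577 t 18.15
delta tool [ 0.3203 -0.0105 -0.0602]
[  226    48    66   220 12121]
blue depth pts [ 0.4852 -0.1721  0.0302] [0.0252 0.0302 0.0328]
[ 0.4827 -0.1731  0.056 ] [-0.9784 -0.2067] [0.0195 0.0726] 0.45043557139208207 0.5231643507807454
slope deg 1.1459855183695729 top z at y=0 (below TCP) -0.022821672289782057 y range -0.09655909630281999 -0.005397219227024133
0 [ 0.     -0.1198  0.0073] 0.0024502475793449496 [223 201   0] | [-0.0258 -0.1199  0.0071] 0.002601421792342573
5 [ 0.     -0.1175  0.006 ] 0.003704811580792222 [223 202   0] | [-0.0257 -0.1176  0.006 ] 0.0037504600699735935
10 [ 0.     -0.1157  0.0065] 0.0032701932937046208 [222 201  63] | [-0.0257 -0.1156  0.0058] 0.003933078957153224
15 [ 0.0001 -0.1076 -0.0199] 0.029659107707052573 [211 214 207] | [-0.0261 -0.114   0.0071] 0.0026082379923303978
20 [ 0.     -0.1059 -0.02  ] 0.029783534638526565 [208 211 204] | [-0.0262 -0.1119  0.0072] 0.002582378521571199
25 [ 0.     -0.1045 -0.0192] 0.028912619313992735 [155 156 152] | [-0.0262 -0.1098  0.0066] 0.003104713937450543
30 [ 0.     -0.1025 -0.0205] 0.030238208327784455 [54 55 46] | [-0.0264 -0.1079  0.0073] 0.0024658262072466963
35 [ 0.     -0.1007 -0.0214] 0.031160512202415447 [53 55 47] | [-0.0266 -0.1059  0.0078] 0.001965016811646847
40 [ 0.     -0.0992 -0.0205] 0.030192198440502346 [52 52 42] | [-0.0266 -0.1037  0.007 ] 0.00271372513898141
45 [ 0.     -0.0977 -0.0192] 0.028932649584864148 [56 55 46] | [-0.0265 -0.1015  0.006 ] 0.0036953442035306816
50 [ 0.     -0.0957 -0.0213] 0.031063329929328032 [ 52 107 182] | [-0.027  -0.0997  0.0083] 0.0014075201997496012
55 [ 0.     -0.094  -0.0205] 0.030204277673775093 [ 53 107 180] | [-0.0269 -0.0974  0.0071] 0.0026107054770830307
```

View pics/w12.png

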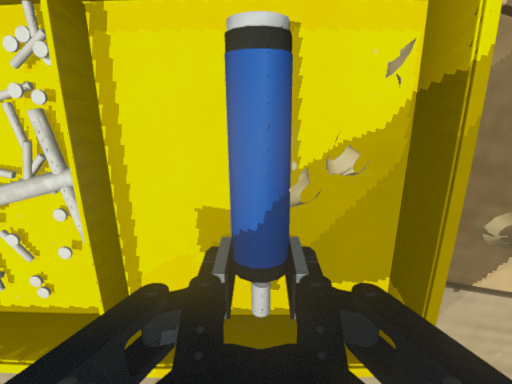

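Emit:
send_rows:
  steps:
    - [[0,0,0.001],0]
    - [[0,0,0.001],0]
    - [[0,0,0.001],0]
    - [[0,0,0.001],0]
    - [[0,0,0.001],0]
    - [[0,0,0.001],0]
    - [[0,0,0.001],0]
    - [[0,0,0.001],0]
  hand: 0.55

```text
clock: 19.15
position: [0.5427, -0.1614, 0.0088]
ee_rot: [0.633, 0.774, 0.0, -0.0]
ft_force: [0.0, 0.1, -0.5]
grip_width: 0.55
```

Emit:
send_rows:
  steps:
    - [[0,0,-0.01],0]
    - [[0,0,-0.03],0]
    - [[0,0,-0.06],0]
    - [[0,0,-0.1],0]
    - [[0,0,-0.13],0]
    - [[0,0,-0.14],0]
    - [[0,0,-0.14],0]
    - [[0,0,-0.14],0]

```text
clock: 20.15
position: [0.5421, -0.1612, 0.1476]
ee_rot: [0.633, 0.774, -0.0, -0.001]
ft_force: [-0.8, 0.2, -0.1]
grip_width: 0.55
```

```bash
python3 look.py w13; python3 slope.py w13; python3 - <<'E'
from h import *
for n in ["top","scene"]:
    p,d=manip.camera(n); cv2.imwrite(f"pics/{n}13.png",p[:,:,::-1])
    info=manip.camera_info(n);T=info['pose'];P=cloud(d,info,T)
    hsv=cv2.cvtColor(p,cv2.COLOR_RGB2HSV)
    y=(hsv[...,0]>22)&(hsv[...,0]<34)&(hsv[...,1]>200)&(hsv[...,2]>60);y[:, :236]=0; y[:170]=0
    nl,L,S,C=cv2.connectedComponentsWithStats(y.astype(np.uint8)); i=1+S[1:,4].argmax()
    rim=(P[...,2]>.033)&(P[...,2]<.047)&cv2.dilate((L==i).astype(np.uint8),np.ones((3,3))).astype(bool)
    print("tray rim",cv2.minAreaRect((P[rim][:,:2]*1000).astype(np.float32)))
E
```

```text
pos [ 0.542  -0.1613  0.1475] xang 101.412821290824 tz [-0.0021  0.0003 -1.    ] F [-1.0973  0.2046  0.6154] grip 0.5535130105127417 t 20.2
delta tool [ 0.32   -0.0099  0.0778]
[ 244   75   31  109 2215]
blue depth pts [ 0.4797 -0.1739  0.0295] [0.026  0.0295 0.0318]
[ 0.4806 -0.1749  0.056 ] [-0.9908 -0.1353] [0.0229 0.0816] 0.44851299507250475 0.5302900240340105
tray rim ((500.54217529296875, -135.1935272216797), (179.420654296875, 97.04666137695312), 10.507499694824219)
tray rim ((515.1404418945312, -216.3096923828125), (181.66448974609375, 258.8128356933594), 11.291558265686035)Traceback (most recent call last):
  File "slope.py", line 9, in <module>
    k=np.polyfit(Q[:,1],Q[:,2],1);print("slope deg",np.degrees(np.arctan(-k[0])),"top z at y=0 (below TCP)",k[1],"y range",Q[:,1].min(),Q[:,1].max())
    raise TypeError("expected non-empty vector for x")
TypeError: expected non-empty vector for x
```

View pics/w13.png

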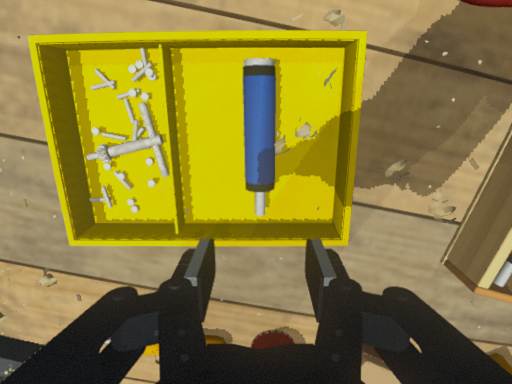

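View pics/scene13.png

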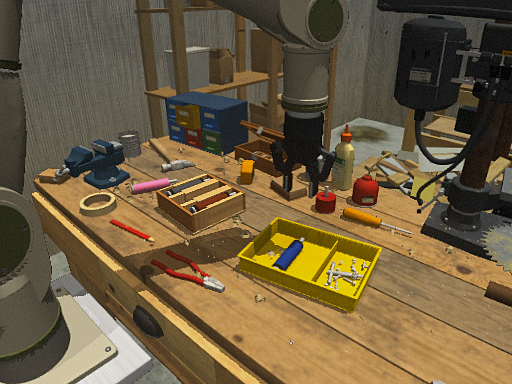

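The drum lies flat and free in the large compartment, at about pixels (260,60) to (260,215). The scene view gives the same tray rim position as at the start.

```bash
python3 - <<'E'
from h import *
f=np.load("w13.npz");p,d,T=f['p'],f['d'],f['T'];info=manip.camera_info("wrist");Tc=T@info['T_tool_cam']
Q=cloud(d,info,Tc)[80:182,257:262].reshape(-1,3);k=np.polyfit(Q[:,0],Q[:,2],1);print("slope deg",np.degrees(np.arctan(k[0])))
print(manip.get_obs()['ft_force'])
print(manip.hand_in())
E
```

```text
slope deg -1.8198236740550837
[-0.0072 -0.5673 -1.2933]
the job is handed in; nothing more can be done
None
```

I rocked the blue drum up by pressing its near end, and it stayed up once the fingers were off it. I then lifted it out by its raised end and laid it on the floor of the tray's large compartment. I handed the job in just after 20 s; no verdict was reported.

- **Drum:** the final wrist depth image shows it released and about 2° off level, along the tray with clearance at both ends. Its top is about 30 mm above the bench, as expected for lying on the floor.
- **Placing:** on the way down the flange came within about 2 mm of the near wall. I lifted it slightly and moved it 10 mm forward before setting it down.
- **Tray:** the scene camera puts its rim within 1 mm of where it started. The last top-camera rim fit disagreed; it covered only about 97 mm of the tray's 258 mm width, so I ignored it. The arm above the tray probably blocked that view.
- **Other items:** in the last scene picture the brown and grey drums still lie in their pockets, and the other objects look unmoved. I judged these by eye and did not measure them.

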